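# Put the vase template back on its pegs

## Robot

A 7-joint arm with a two-finger parallel gripper is mounted at the origin on the work surface. World frame = base frame: x ahead of the robot, y to its left, z up, the work surface at z = 0. Lengths are in mm, angles in rad, forces in N, time in s.
With the tool pointing down it reaches from about 400 to 900 mm from the base axis. Payload 5.6 kg.
Tool frame: the origin (TCP) lies midway between the tips of the shut fingers; the grasp point (between the pads) lies 19 mm behind it; x points along the fingers, y is the direction in which the jaws open and shut, and the axes are right-handed (so a half turn about x gives the same grasp; the last joint's range is limited). The gripper opens to 92 mm and grips with 3 to 60 N. Pads are 20 mm wide; open, the fingers measure 128 mm over their backs; the gripper's body (75 mm by 189 mm) begins 69 mm behind the grasp point.
Start: joints at [1.195, 0.468, -0.012, 1.603, 0.006, 1.071, -0.056], TCP at [212.308, -614.357, 214.592] pointing down, gripper open.
Joint ranges: [-2.53, 2.53], [-0.31, 2.02], [-1.57, 1.55], [0.28, 2.44], [-1.29, 4.43], [0.15, 1.84], [-2.92, 2.92]. Speed limits (rad/s): [2.57, 2.57, 3.14, 3.14, 3.14, 3.14, 3.14].

## Interface

Orientations are given as a rotation vector (axis times angle).
In Python, from cell import robot, grip, kin, viewer gives the robot as it stands. Calls block until the motion is done:
- robot.movep(position, orientation): joint-space move of the TCP to a pose.
- robot.servo_line(position, feed=150, rotation=None): straight line of the TCP; rotation=None keeps the orientation; feed is the mean speed in mm/s.
- robot.goto_joints(angles): joint-space move.
- grip(opening, newtons=None): opening from 0.0 (shut) to 1.0 (fully open); newtons is the grip in N (None keeps the last); returns when the fingers have stopped.
- robot.hold(seconds).
- kin.ik(position, orientation): joint angles nearest the present ones, or None.
- robot.observe(): the state.
- viewer.read_camera(name): name is "scene" or "top" or "wrist"; returns the picture (384x512x3 uint8, red, green, blue); there is no depth.
- viewer.camera_info(name): a dict with "camera_matrix" (3x3 intrinsics, pixels), "R" (3x3) and "t" (3): a world point X has camera coordinates R X + t. Camera axes: x right, y down, z forward; pixel columns grow to the right and rows downward; lengths in mm; the calibration is good to about 2 mm. A picture is of the moment at which its call begins: read the wrist's pose just before it. camera_info takes no time and is no camera call; for the wrist camera it gives the pose at the moment of the call.
A pose or a line that the arm cannot do raises robot.IKError and nothing moves.
- robot.job_done(): hands the job in, once; it reports no verdict.
Trained networks look in the newest picture that a camera, given by its name, has taken for a name from the list of things; names that differ only in an ending like _2 or _b are one class to them, and where a whole thing is asked for, a point or a joint stands for the part that bears it (a point fixed in the world has none). Each returns a list of dicts, best first, with "confidence" (0 to 1); they miss things now and then, are a little off and sometimes report something else, mostly with a low value. They report only what shows in the picture. A call takes as long as a camera call. They do not tell look-alikes from the thing itself.
- viewer.silhouettes(name, camera): "mask" (384x512 bool, what is visible of it).
- viewer.pinpoint(name, camera): "at" ([x, y, z] in mm, in the coordinates of the camera as it stood for that picture, good to about 4 mm: a listed point, or the origin of a listed thing).
The state is a dict: "t": time; "joints": joint angles; "joint_velocities": joint speeds; "joint_torque": joint torques, N m; "tcp_pos": TCP position; "tcp_rot": TCP orientation; "contact_force": force on the tool from outside, world axes, zero at the start; "wrist_torque": the same for the moment, N m; "grip_width": opening from 0.0 (shut) to 1.0 (fully open).
Only numpy, scipy, OpenCV 4.12 (cv2) and the standard library are available. Lean on these libraries where they do the work, as an engineer would, in place of code of your own. Each camera call takes 0.05 s, during which the arm holds its last target. There are 200 camera calls.

## Task

The tall vase-shaped plywood template stands foot down in the drying rack. Lift it out, lay it flat on the bare ware board and let go, then pick it up afresh and hang it on the two empty pegs of the sloping board: both holes fully over the pegs, flat against the board, neck down the slope. Leave the other template in the rack and do not push the pots and tools about.

Things in the scene. Friction and masses are not known exactly. Their poses are not given: they have to be found in the camera images.
- template: Vase outline in 14 mm plywood, 175 mm long, 130 g, starts upright in either rack slot, faces square to the rack's x, leaning up to 3 deg. Origin mid foot edge, mid-thickness; z foot to rim, y across width, x through thickness. Belly z 0-50 mm, 120 wide; shoulders to z 75; neck 40 wide to z 157; rim 54 wide to z 175. Centre of mass near z 55.
- template_rim (a point): Middle of the top edge of the template's rim (z = 175 mm), mid-thickness.
- template_mid (a point): Point in the template's neck at z = 90 mm, mid-thickness and mid-width: a good place to take the neck when it lies flat.
- template_hole_a (a point): Centre of one of the template's two 15 mm round through holes, mid-thickness, at y = +38, z = 22 mm in the template's frame.
- template_hole_b (a point): Centre of the other 15 mm hole, at y = -38, z = 22 mm. Either hole may go on either peg.
- rack: Fixed wooden rack, base 150 x 150 x 15 mm, origin centre of underside. Two slots, middles at x = -45 and +45 mm, each a 16 mm gap between dowels at y = +-20 mm whose tops are 75 mm above the table; plates stand on the base, 15 mm up, and lift straight out.
- bowl_template: Shorter bowl-shaped plywood template, 120 mm wide, 90 mm tall, 14 mm thick, loose, in the rack's other slot; stays there. Origin middle of its lower edge.
- ware_board: Fixed bare wooden board, 260 mm along its x, 150 mm along its y, its top 18 mm above the table; origin centre of its underside at table height, z up. At the start nothing lies on it.
- peg_panel: Fixed flat panel sloping 40 deg from horizontal, facing the robot, 240 mm up the slope, 310 wide. Origin mid lower edge on its surface, 18 mm above table; x up the slope, y left, z out. Four pegs square to it at x = 185 mm, 10 mm thick, 30 long, tips tapered over 4 mm. Two at y 113 and 37 are empty; a fixed smaller template on the others covers y -125 to -25.
- peg_a (a point): Point on the axis of the left empty peg, 7 mm out of the panel's surface, which is where the middle of a hole's depth lies when the template is flat on the panel.
- peg_b (a point): The same for the other empty peg, 76 mm to the right of peg_a.
- cup: Clay cup, 72 mm across, 75 mm tall, loose, beyond the ware board. Origin centre of underside. Leave it.
- bud_vase: Small clay vase, 84 mm across, 130 mm tall, loose, at the far side of the table. Origin centre of underside. Leave it.
- bowl: Clay bowl, 120 mm across, 50 mm tall, loose, beyond the rack. Origin centre of underside. Leave it.
- paddle: Flat wooden paddle, 200 mm long, loose, lying in front of the sloping board. Leave it.
- rib: Dark wooden rib, 60 x 100 x 10 mm, loose, lying in front of the rack. Origin centre of underside. Leave it.
- mug: Dark mug, 76 mm across, 85 mm tall, loose, near the robot. Origin centre of underside. Leave it.
There are look-alikes about, which are no part of the job. What is shaped like the template but blue is not meant.

How it is judged (in metres and radians):
On the way:
1. the vase template lies flat on the ware board and has been let go (x of template_mid in the frame of ware_board between -0.12 and 0.12 m and y of template_mid in the frame of ware_board between -0.08 and 0.08 m and z of template_mid in the frame of ware_board between 0.018 and 0.032 m and (angle between template's own x axis and vertical below 0.15 rad or angle between template's own x axis and vertical above 2.99 rad) and contact force between the fingers and template below 0.1 N), for 0.2 s.
At the end, for the whole second after the job is handed in: Both holes of the vase template are over the two empty pegs (each hole's centre within 7 mm of its peg's seat point), the template lies flat against the sloping panel (within 7 degrees) with its neck down the slope, let go and at rest (((distance between template_hole_a and peg_a below 0.007 m and distance between template_hole_b and peg_b below 0.007 m) or (distance between template_hole_a and peg_b below 0.007 m and distance between template_hole_b and peg_a below 0.007 m)) and angle between the x axis of template and the z axis of peg_panel, either way round below 0.12 rad and x of template_rim in the frame of peg_panel below 0.1 m and linear speed of template below 0.02 m/s and angular speed of template below 0.1 rad/s and contact force between the fingers and template below 0.1 N); the robot touches nothing.
It fails at once if a pot or tool on the table is pushed more than 40 mm from its place (distance of any of cup, bud_vase, bowl, paddle, rib, mug from where it was at the start of the episode above 0.04 m).
It fails at once if the bowl template is pulled out of its slot or shifted more than 30 mm (distance of bowl_template from where it was at the start of the episode above 0.03 m).
It also fails if it takes over 64 s, if anything falls off the work surface, if the arm or the gripper's body presses on something with over 40 N, if the wrist force passes 120 N, or if a joint passes its speed limit or range.

## Working session

There is one attempt and no reset: what is moved stays moved. The work goes in short steps, each a Python script; the robot and the scene stay as the last script left them, time stands still between calls to the robot, and variables do not carry over. Pictures are saved under pics/ and viewed, about 8 in all and at most 12, crops included, and the job is handed in when it is done.

```bash
ls; mkdir -p pics
cat > h.py <<'E'
import numpy as np, cv2
from scipy.spatial.transform import Rotation as Rn
from cell import robot, grip, kin, viewer
np.set_printoptions(precision=1,suppress=True)
def save(im,n): cv2.imwrite('pics/'+n,im[:,:,::-1])
def w(cam,p):
    c=viewer.camera_info(cam); return np.array(c['R']).T@(np.array(p)-np.array(c['t']))
def proj(cam,X):
    c=viewer.camera_info(cam); q=np.array(c['camera_matrix'])@(np.array(c['R'])@np.array(X,float)+np.array(c['t'])); return q[:2]/q[2]
def rv(xa,ya):
    xa=np.array(xa,float);xa/=np.linalg.norm(xa);ya=np.array(ya,float);ya-=xa*(xa@ya);ya/=np.linalg.norm(ya)
    return Rn.from_matrix(np.c_[xa,ya,np.cross(xa,ya)]).as_rotvec()
def pp(n,cam,k=3):
    for d in viewer.pinpoint(n,cam)[:k]:
        X=w(cam,d['at']); print(n,cam,round(d['confidence'],2),X,proj(cam,X))
E
python3 - <<'E'
from h import *
a=viewer.read_camera('scene');b=viewer.read_camera('top')
save(a,'s0.png');save(b,'t0.png')
for n in ['template','template_rim','template_hole_a','rack','bowl_template','ware_board','peg_panel','peg_a','cup','bud_vase','bowl','paddle','rib','mug']:
    for c in ['scene','top']: pp(n,c,2)
print(robot.observe())
E
```

```text
pics
template scene 0.93 [597.7 472.5  -5.6] [362.7 247.5]
template scene 0.68 [585.  297.9  16.7] [312.9 236.6]
template top 0.8 [587.4 295.9  18.2] [181.9 174.8]
template top 0.65 [597.8 468.8   0.6] [125.  173.2]
template_rim scene 0.88 [594.2 468.9 176.1] [371.8 205.7]
template_rim scene 0.73 [584.1 294.9 188.9] [317.5 197.2]
template_rim top 0.86 [595.9 471.6 174. ] [103.8 159.9]
template_rim top 0.86 [290.5 185.6 177. ] [212.2 277.9]
template_hole_a scene 0.95 [583.  255.9  34.7] [301.3 231.5]
template_hole_a scene 0.85 [280.8 143.6  22.5] [273.4 183.9]
template_hole_a top 0.96 [582.6 255.3  40.6] [194.5 174.6]
template_hole_a top 0.76 [304.2 221.1  24.6] [205.8 272.3]
rack scene 0.7 [539.6 297.1  -0.1] [311.7 231.6]
rack top 0.55 [538.5 295.1  -0.7] [182.9 192.2]
bowl_template scene 0.52 [495.5 287.3  12.9] [309.  220.9]
bowl_template scene 0.4 [295.6 370.   -1.4] [327.4 194. ]
bowl_template top 0.74 [489.8 285.7  13.1] [185.  207.8]
bowl_template top 0.25 [ 647.  -225.1  140.3] [366.8 141.8]
ware_board scene 0.89 [517.4  50.   -2.4] [245.1 223.3]
ware_board top 0.95 [516.2  5
[... 820 characters left out ...]
.47 [ 323.8 -322.6   -2.8] [163.3 187.7]
paddle top 0.85 [ 324.1 -317.7   -0. ] [393.9 263.1]
paddle top 0.2 [580.8 293.3 193. ] [170.6 163.1]
rib scene 0.64 [297.6 369.6  -0.5] [327.4 194.1]
rib top 0.85 [297.5 367.5   4.9] [155.4 275.2]
mug scene 0.82 [ 348.2 -140.7    6. ] [204.  192.1]
{'t': 1.5, 'joints': array([ 1.2,  0.5, -0. ,  1.6,  0. ,  1.1, -0.1]), 'joint_velocities': array([ 0., -0.,  0.,  0.,  0.,  0.,  0.]), 'joint_torque': array([ -0. , -52. ,  -0. , -24.4,  -0.1,   0. ,   0. ]), 'tcp_pos': array([ 212.3, -614.4,  214.6]), 'tcp_rot': array([ 2. ,  0.3, -2. ]), 'contact_force': array([ 0.2,  0.3, -0.1]), 'wrist_torque': array([ 0., -0., -0.]), 'grip_width': 0.9975517642325735}
```

View pics/s0.png

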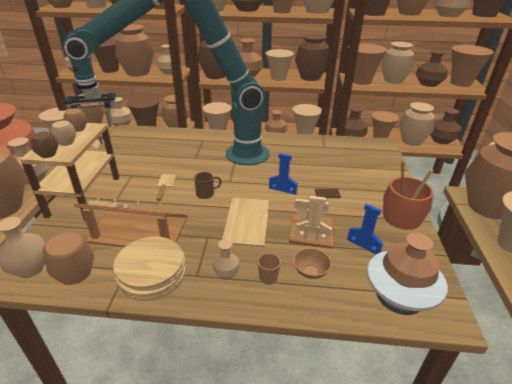

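View pics/t0.png

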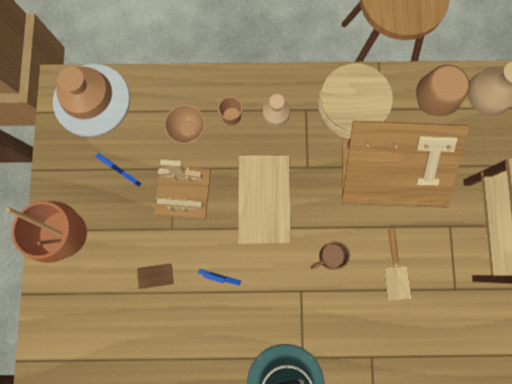

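Scene picture: the plywood template stands in the rack's far slot (scene px ~317,205; top ~182,170), with the bowl template in the near slot. The blue look-alikes are at (285,175) and (365,230), and the ware board is free. The panel has its empty pegs on the left (top px 367,144 and 396,146). Next I check reachability for a frontal, slightly tilted neck grasp.

Run:
```python
from h import *
o=robot.observe(); c=viewer.camera_info('wrist')
RT=Rn.from_rotvec(o['tcp_rot']).as_matrix()
Rc=np.array(c['R']); pc=-Rc.T@np.array(c['t'])
print('cam pos in tool',RT.T@(pc-o['tcp_pos']),'cam axes in tool\n',RT.T@Rc.T,c['camera_matrix'])
def chk(name,p,r):
    q=kin.ik(p,r); print(name, None if q is None else np.round(q,2))
for t in [0,10,20,30,40]:
    a=np.radians(t); xa=np.array([np.cos(a),0,-np.sin(a)])
    for s in (1,-1):
        for off in (0,100):
            g=np.array([585,295,150.])-xa*(off-12); chk(f'grasp t{t} s{s} o{off}',g,rv(xa,[0,s,0]))
        for yaw in (0,90,180,-90):
            Y=Rn.from_euler('z',yaw,degrees=True).as_matrix()
            # template z-> Y@x
            xl=Y@np.array([-np.sin(a),0,-np.cos(a)]); chk(f'lay t{t} s{s} yaw{yaw}',np.array([517,54,60.]),rv(xl,Y@[0,s,0]))
n=np.array([-np.sin(np.radians(40)),0,np.cos(np.radians(40))])
for s in(1,-1):
  for h in (0,100): chk('hang',np.array([590,-262,95])+n*h,rv(-n,[0,s,0]))
```

```text
cam pos in tool [-170.5   -0.6  -81.1] cam axes in tool
 [[-0.  -0.3  1. ]
 [ 1.   0.   0. ]
 [-0.   1.   0.3]] [[272.5   0.  256.2]
 [  0.  272.5 194.6]
 [  0.    0.    1. ]]
grasp t0 s1 o0 [-0.9  0.9 -0.   2.3  2.2  1.6 -1.6]
grasp t0 s1 o100 [-0.9  0.9 -0.2  2.4  2.1  1.8 -1.6]
lay t0 s1 yaw0 [ 0.4  0.6 -0.7  2.   0.6  0.8  0.9]
lay t0 s1 yaw90 [ 0.8  1.  -1.3  2.   1.1  1.2  2.1]
lay t0 s1 yaw180 [ 0.2  0.5 -0.5  2.   0.3  0.7 -2. ]
lay t0 s1 yaw-90 [ 0.3  0.6 -0.6  2.   0.5  0.7 -0.6]
grasp t0 s-1 o0 [-0.9  0.9 -0.   2.3  2.2  1.6  1.6]
grasp t0 s-1 o100 [-0.9  0.9 -0.2  2.4  2.1  1.8  1.5]
lay t0 s-1 yaw0 [ 0.2  0.5 -0.5  2.   0.3  0.7 -2. ]
lay t0 s-1 yaw90 [ 0.3  0.6 -0.6  2.   0.5  0.7 -0.6]
lay t0 s-1 yaw180 [ 0.4  0.6 -0.7  2.   0.6  0.8  0.9]
lay t0 s-1 yaw-90 [ 0.8  1.  -1.3  2.   1.1  1.2  2.1]
grasp t10 s1 o0 [-0.9  0.8 -0.   2.3  2.2  1.4 -1.5]
grasp t10 s1 o100 [-0.7  0.8 -0.5  2.4  2.1  1.7 -1.4]
lay t10 s1 yaw0 [ 0.4  0.7 -0.7  1.9  0.5  1.   1. ]
lay t10 s1 yaw90 [ 0.6  1.1 -1.3  2.   1.2  1.4  1.9]
lay t10 s1 yaw180 [ 0.1  0.4 -0.4  2.1  0.5  0.5 -2.2]
lay t10 s1
[... 1747 characters left out ...]
t40 s1 o100 [-0.3  0.3 -0.7  2.3  1.7  0.8 -0.7]
lay t40 s1 yaw0 [ 0.3  1.  -0.7  1.4  0.4  1.6  1.1]
lay t40 s1 yaw90 [ 0.2  1.1 -1.1  1.9  1.3  1.7  1.7]
lay t40 s1 yaw180 None
lay t40 s1 yaw-90 [ 0.8  0.8 -0.7  2.  -0.4  0.7  0.5]
grasp t40 s-1 o0 [-1.   0.5  0.2  2.2  1.9  0.5  2.1]
grasp t40 s-1 o100 [-1.1  0.2  0.2  2.3  1.6  0.6  2.4]
lay t40 s-1 yaw0 [ 0.   0.9 -0.2  1.5  0.1  1.5 -1.8]
lay t40 s-1 yaw90 [-0.1  0.8 -0.6  1.9  1.   1.3 -1.2]
lay t40 s-1 yaw180 None
lay t40 s-1 yaw-90 [ 0.3  0.6 -0.1  2.  -0.8  0.9 -2.2]
hang [ 1.5  1.1 -1.3  2.1  1.8  0.6  0.7]
hang [ 1.7  0.7 -1.3  2.2  1.4  0.3  1. ]
hang [ 1.5  1.1 -1.3  2.1  1.8  0.6 -2.5]
hang [ 1.2  0.3 -0.7  2.2 -1.3  0.2  0.3]
```

```bash
cat >> h.py <<'E'
N=np.array([-np.sin(np.radians(40)),0,np.cos(np.radians(40))])
def tilt(t,s=-1):
    a=np.radians(t); xa=np.array([np.cos(a),0,-np.sin(a)]); return xa,rv(xa,[0,s,0])
E
python3 - <<'E'
from h import *
p=robot.observe()['tcp_pos']
robot.servo_line(p+[0,0,180],feed=250)
robot.movep(np.array([605,-262,120])+N*180,rv(-N,[0,-1,0]))
print(robot.observe()['joints'],robot.observe()['tcp_pos'])
im=viewer.read_camera('wrist'); save(im,'w1.png')
for n in ['peg_a','peg_panel']: pp(n,'wrist',4)
xa,r=tilt(20)
robot.movep(np.array([450,150,400]),r)
robot.movep(np.array([585,295,150])-xa*190,r)
o=robot.observe();print(o['joints'],o['tcp_pos'],o['t'])
im=viewer.read_camera('wrist'); save(im,'w2.png')
for n in ['template','template_rim','template_hole_a','template_mid','bowl_template','rack']: pp(n,'wrist',3)
a=cv2.imread('pics/w1.png');b=cv2.imread('pics/w2.png');cv2.imwrite('pics/w12.png',cv2.resize(np.hstack([a,b]),(800,300)))
E
```

```text
[ 1.   0.1 -0.3  2.2 -1.   0.5 -0.1] [ 489.7 -263.   258.4]
peg_a wrist 0.69 [ 649.7 -221.8  139.6] [225.5 141.6]
peg_a wrist 0.59 [ 643.3 -301.8  144.1] [286.8 143.8]
peg_panel wrist 0.84 [ 500.9 -330.1   16.7] [301.2 271. ]Traceback (most recent call last):
  File "<stdin>", line 9, in <module>
cell.IKError: the arm cannot take that pose within its joint ranges
```

Run:
```python
from h import *
robot.movep(np.array([480,0,330]),tilt(80)[1])
print(robot.observe()['joints'])
robot.movep(np.array([420,250,330]),tilt(60)[1])
print(robot.observe()['joints'])
xa,r=tilt(20)
for d in (190,160,130,100):
    q=kin.ik(np.array([585,295,150])-xa*d,r)
    print(d,q)
    if q is not None:
        robot.goto_joints(q);break
o=robot.observe();print(o['joints'],o['tcp_pos'],o['t'])
im=viewer.read_camera('wrist'); save(im,'w2.png')
for n in ['template','template_rim','template_hole_a','template_mid','bowl_template','rack']: pp(n,'wrist',3)
a=cv2.imread('pics/w1.png');b=cv2.imread('pics/w2.png');cv2.imwrite('pics/w12.png',cv2.resize(np.hstack([a,b]),(800,300)))
```

```text
[ 0.6  0.  -0.7  1.9  0.   1.  -1.6]
[ 0.3 -0.2 -1.   2.1  0.3  0.7 -2.5]
190 None
160 None
130 None
100 [-0.9  0.5 -0.2  2.4  2.   1.2  1.8]
[-0.9  0.5 -0.2  2.4  2.   1.2  1.8] [491.2 294.9 184.3] 10.2167
template wrist 0.98 [595.1 467.4   0.7] [132.9 277.6]
template wrist 0.92 [583.6 294.2  13. ] [257.4 279.1]
template_rim wrist 0.78 [583.  293.5 193. ] [258.7 160.4]
template_rim wrist 0.55 [599.7 469.1 173.3] [ 87.6 169.2]
template_hole_a wrist 0.89 [587.1 332.9  37.2] [227.5 265.1]
template_hole_a wrist 0.69 [584.6 258.3  35.7] [285.5 267.5]
template_hole_a wrist 0.62 [617.4 502.7  24.4] [109.  253.7]
template_mid wrist 0.82 [581.6 294.4 109.9] [257.5 226.6]
template_mid wrist 0.63 [591.9 467.4  89.7] [111.7 233.1]
bowl_template wrist 0.92 [494.4 288.3  11.7] [263.2 350.2]
```

View pics/w12.png

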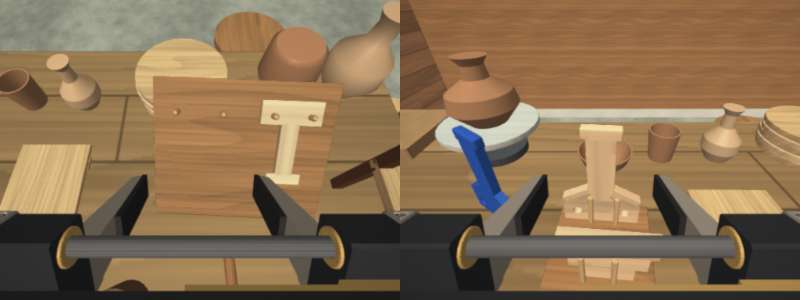

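Left picture: the empty pegs are at full-image px (225,143) and (286,145), matching the detections. Right picture: the template neck is centred between the jaws at about (258,200), with the bowl template low in front. Grasping the neck now.

Run:
```python
from h import *
xa,r=tilt(15)
g=np.array([584+5,294,142.])
robot.servo_line(g-xa*90,feed=150,rotation=r)
robot.servo_line(g,feed=90)
print(robot.observe()['contact_force'])
grip(0.0,40)
o=robot.observe();print(o['grip_width']*92,o['contact_force'],o['tcp_pos'])
robot.servo_line(g+[0,0,60],feed=80)
for h in (300,340,380,420):
    print(h,kin.ik([g[0],g[1],h],r), kin.ik([540,250,h],r))
robot.servo_line(g+[0,0,130],feed=150)
o=robot.observe();print(o['grip_width']*92,o['contact_force'],o['joints'],o['t'])
a=np.radians(15)
for h in (150,300): print(kin.ik([479,54,h],rv([np.sin(a),0,-np.cos(a)],[0,1,0])))
b=viewer.read_camera('wrist');c=viewer.read_camera('scene');save(np.hstack([b,c[100:,100:]]) if 0 else np.hstack([b,c]),'x.png')
m=cv2.imread('pics/x.png');cv2.imwrite('pics/w3.png',cv2.resize(m,(800,300)))
```

```text
[-0.3  0.1 -0. ]
39.56005302825628 [-0.2 -0.5  0.4] [589.  293.8 142. ]
300 [-0.8  0.3 -0.1  2.3  2.   1.1  2.1] None
340 [-0.8  0.2 -0.1  2.3  2.   1.   2.2] [-0.8  0.2 -0.1  2.4  2.   1.   2.1]
380 [-0.8  0.2 -0.1  2.2  1.9  1.   2.3] [-0.8  0.1 -0.1  2.4  1.9  1.   2.3]
420 [-0.8  0.1 -0.1  2.2  1.8  0.9  2.4] [-0.8 -0.  -0.1  2.3  1.8  0.9  2.4]
40.07719391578698 [ 0.6 -0.4 -1. ] [-0.8  0.4 -0.1  2.3  2.1  1.1  2. ] 14.375
[ 0.6  0.3 -0.9  2.2  0.5  0.6  0.9]
[-1.3 -0.2  1.   2.1  0.3  0.9  1.1]
```

View pics/w3.png

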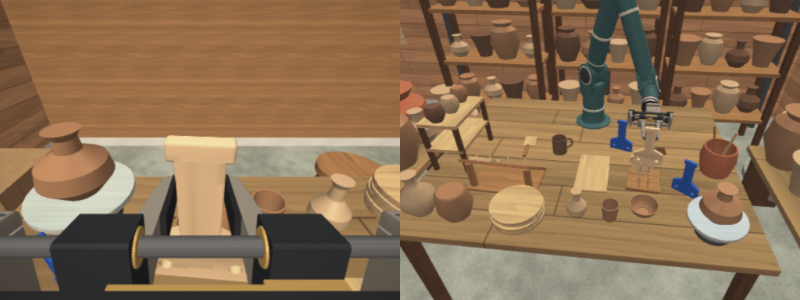

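Run:
```python
from h import *
r=tilt(15)[1]
robot.servo_line([570,280,410],feed=250)
a=np.radians(15); R2=rv([np.sin(a),0,-np.cos(a)],[0,1,0])
for y in (54,120,180):
    q=kin.ik([500,y,330],R2); print(y,q)
    if q is not None: break
robot.movep([500,y,330],R2)
o=robot.observe();print(o['joints'],o['t'],o['grip_width']*92)
robot.servo_line([479,54,120],feed=250)
o=robot.observe();print(o['joints'],o['t'],o['contact_force'])
viewer.read_camera('top')
for n in ['template_rim','template_hole_a']: pp(n,'top',3)
m=viewer.read_camera('scene');save(cv2.resize(m[80:330,100:400],(600,500)),'s4.png')
for n in ['template_rim','template_hole_a']: pp(n,'scene',3)
```

```text
54 [-1.3 -0.2  1.   2.   0.3  1.   1.1]
[-1.3 -0.2  1.   2.   0.3  1.   1.1] 16.575 39.469864286578314
[-1.   0.3  0.9  2.3 -0.5  0.4  1.8] 17.8167 [-0.1  0.3 -1.5]
template_rim top 0.72 [288.3 184.2 179.2] [212.6 278.8]
template_rim top 0.67 [592.6 471.8 174.9] [103.6 161. ]
template_hole_a top 0.98 [584.4  15.9 122.8] [278.  166.7]
template_hole_a top 0.95 [588.5  93.4 130. ] [249.3 165. ]
template_hole_a top 0.7 [280.3 144.3  22.4] [233.1 280.6]
template_rim scene 0.9 [291.  184.9 174.1] [285.5 154.3]
template_rim scene 0.73 [595.3 470.  173.9] [372.1 206.5]
template_rim scene 0.57 [430.7  57.1 123.1] [249.5 182.9]
template_hole_a scene 0.95 [623.1 504.4  24.1] [375.  247.1]
template_hole_a scene 0.89 [283.  143.4  21.3] [273.3 184.4]
template_hole_a scene 0.77 [584.8  21.4 120.9] [234.6 208.1]
```

View pics/s4.png

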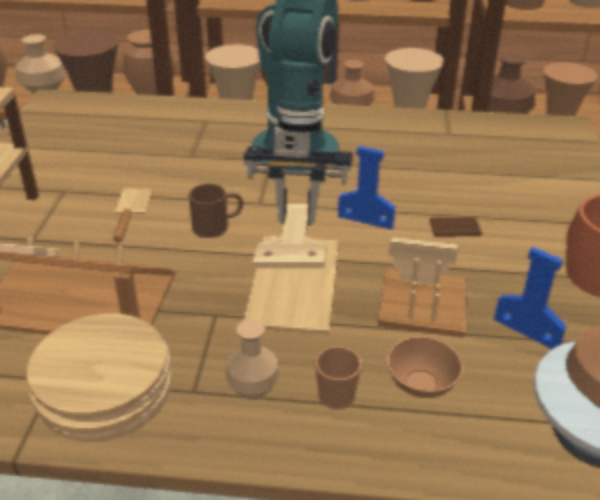

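The template hangs horizontally over the ware board, holes at (265,250)/(310,255) in the crop. Lowering it until contact.

Run:
```python
from h import *
robot.servo_line([479,54,34],feed=120)
f0=robot.observe()['contact_force']; z=34
while z>17:
    z-=1.5; robot.servo_line([479,54,z],feed=30)
    f=robot.observe()['contact_force']-f0
    if f[2]>3: break
print(z,f)
grip(0.75); robot.hold(0.4)
a=np.radians(15); robot.servo_line(np.array([479,54,z])-90*np.array([np.sin(a),0,-np.cos(a)]),feed=150)
o=robot.observe();print(o['t'],o['joints'])
# view pose for regrasp, tool down, half turned
R3=rv([0,0,-1],[0,-1,0])
q=kin.ik([500,54,160],R3);print(q)
q=kin.ik([500,54,220],R3);print(q)
viewer.read_camera('top')
for n in ['template_rim','template_hole_a','template_mid']: pp(n,'top',3)
```

```text
23.5 [-1.5  0.   4.1]
22.4833 [-1.1  0.3  1.   2.4 -0.5  0.4  1.9]
[-1.2  0.7  1.4  2.1 -0.8  1.1 -1. ]
[-1.2  0.5  1.4  2.  -0.6  1.1 -1.2]
template_rim top 0.65 [594.4 472.  174.9] [103.5 160.3]
template_rim top 0.65 [585.3  17.7  28.1] [276.4 173.7]
template_rim top 0.6 [ 322.4 -318.7    0.2] [394.3 263.7]
template_hole_a top 0.78 [582.1  15.9  27.7] [277.1 174.8]
template_hole_a top 0.73 [585.6  98.5  28.3] [248.8 173.9]
template_hole_a top 0.63 [278.6 142.7  20.3] [233.7 281.2]
template_mid top 0.95 [520.   55.2  26.2] [263.8 196. ]
template_mid top 0.71 [593.4 472.1  88.4] [114.3 168.1]
template_mid top 0.54 [290.2 189.7  96.1] [214.1 277.6]
```

Run:
```python
from h import *
p=robot.observe()['tcp_pos']
robot.servo_line(p+[0,0,120],feed=250)
robot.goto_joints([.6,0,-.7,1.9,0,1.,-1.6])
R3=rv([0,0,-1],[0,-1,0])
psi=np.radians(-4.5); Rz=Rn.from_euler('z',psi).as_matrix()
print('hang',kin.ik([600,-258,115]+Rz@N*40,rv(-Rz@N,Rz@[0,-1,0])))
grip(0.75)
robot.movep([505,54,140],R3)
o=robot.observe();print(o['tcp_pos'],o['joints'],o['t'])
im=viewer.read_camera('wrist');save(im,'w5.png')
for n in ['template_rim','template_hole_a','template_mid','template']: pp(n,'wrist',2)
for i,d in enumerate(viewer.silhouettes('template','wrist')[:2]):
    m=d['mask'];ys,xs=np.nonzero(m);print(d['confidence'],m.sum(),xs.min(),xs.max(),ys.min(),ys.max())
```

```text
hang [ 1.5  0.8 -1.3  2.2  1.7  0.5 -2.6]
[505.8  54.  140.9] [ 0.4  0.4 -0.7  2.   0.4  0.9 -2.1] 28.0167
template_rim wrist 0.6 [431.4  52.8  29.6] [257.4 254.8]
template_hole_a wrist 0.75 [586.2  17.6  26. ] [292.3 115.3]
template_hole_a wrist 0.75 [284.7 140.   22.5] [191.8 351. ]
template_mid wrist 0.81 [516.1  55.5  32.6] [254.8 184.1]
template_mid wrist 0.16 [606.   50.5  20. ] [259.7  94.7]
template wrist 0.79 [293.6 183.5  -0.1] [163.9 332.4]
template wrist 0.6 [603.3  54.2  21.1] [256.   97.2]
0.77 11204 194 317 92 254
0.66 1584 157 208 330 372
```

View pics/w5.png

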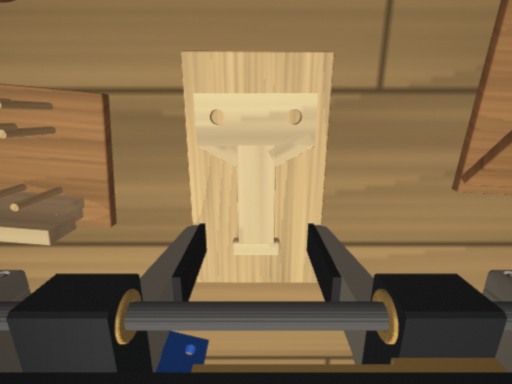

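The wrist picture shows the template flat on the board. Its holes are at (217,117) and (294,117), and the neck axis runs at column 256 from row 145 to 250. Regrasping the neck and going to a standoff above the pegs.

```bash
cat >> h.py <<'E'
def plane(cam,px,P,n):
    c=viewer.camera_info(cam);R=np.array(c['R']);C=-R.T@np.array(c['t'])
    d=R.T@np.linalg.solve(np.array(c['camera_matrix']),[px[0],px[1],1]); return C+d*((np.array(P)-C)@n)/(d@n)
PSI=np.radians(-4.5); RZ=Rn.from_euler('z',PSI).as_matrix(); NP=RZ@N
UP=RZ@[np.cos(np.radians(40)),0,np.sin(np.radians(40))]; LEFT=RZ@[0,1.,0]
PM=np.array([645.5,-262.3,142.3])   # mid of peg_a, peg_b
RH=rv(-NP,-LEFT)
E
python3 - <<'E'
from h import *
import json
nz=np.array([0,0,1.])
A=plane('wrist',(217,117),[0,0,32],nz);B=plane('wrist',(294.3,117),[0,0,32],nz)
F=[plane('wrist',p,[0,0,32],nz) for p in((256,93.5),(256,254),(238,200),(274,200))]
print('holes',A,B,np.linalg.norm(A-B),'foot/rim/neck',*F)
ang=np.arctan2(*(A-B)[:2]); m=(A+B)/2; print('yaw deg',np.degrees(ang))
ld=np.array([np.cos(ang),-np.sin(ang),0])  # template foot direction
g=m-ld*73; g[2]=20.5
R=rv([0,0,-1],[-np.sin(ang),-np.cos(ang),0])
robot.servo_line([g[0],g[1],60],feed=150,rotation=R)
robot.servo_line(g,feed=80); print(g,robot.observe()['contact_force'])
grip(0.0,40)
o=robot.observe();print(o['tcp_pos'],o['grip_width']*92,o['contact_force'],o['t'])
T=Rn.from_rotvec(o['tcp_rot']).as_matrix()
mh=m.copy();mh[2]=25
off=T.T@(mh-o['tcp_pos']);print('mid holes in tool',off);json.dump(list(off),open('off.json','w'))
robot.servo_line(g+[0,0,200],feed=200)
robot.movep([540,-150,330],rv([.3,0,-.95],[0,-1,0]))
o=robot.observe();print(o['joints'],o['t'])
TH=Rn.from_rotvec(RH).as_matrix()
for h in (120,90,60,45,30,0):
    print(h,kin.ik(PM+NP*h-TH@off,RH))
E
```

```text
holes [584.   92.9  32. ] [584.   16.5  32. ] 76.38445359693972 foot/rim/neck [605.8  54.3  32. ] [433.2  54.4  32. ] [498.   73.8  32. ] [498.  35.  32.]
yaw deg 0.00308597548794036
[511.   54.7  20.5] [-0.6 -0.   0.1]
[511.1  54.7  20.7] 39.722277982743634 [-0.4 -0.5  1.5] 30.1917
mid holes in tool [ -4.3  -0.  -72.9]
[ 1.   0.1 -0.8  1.9  0.   0.9 -1.4] 32.2667
120 [ 1.7  0.6 -1.3  2.3  1.4  0.3 -2.4]
90 [ 1.6  0.7 -1.3  2.2  1.6  0.4 -2.6]
60 [ 1.4  0.7 -1.1  2.2  1.8  0.2 -2.8]
45 [ 1.4  0.7 -1.   2.2  2.   0.2 -2.9]
30 [ 1.5  1.  -1.3  2.2  1.9  0.6 -2.7]
0 [ 1.5  1.1 -1.3  2.1  1.9  0.6 -2.6]
```

Run:
```python
from h import *
import json
off=np.array(json.load(open('off.json')));TH=Rn.from_rotvec(RH).as_matrix()
robot.movep(PM+NP*120-TH@off,RH)
robot.servo_line(PM+NP*50-TH@off,feed=100)
o=robot.observe();print(o['joints'],o['t'],o['tcp_pos'],PM+NP*50-TH@off,o['contact_force'],o['grip_width']*92)
im=viewer.read_camera('wrist');save(im,'x6.png');save(cv2.resize(im[40:240,150:360],None,fx=2.8,fy=2.8,interpolation=cv2.INTER_CUBIC),'w6.png')
for n in ['template_hole_a','peg_a','template_rim']: pp(n,'wrist',3)
```

```text
[ 1.5  0.7 -1.2  2.2  1.8  0.3 -2.8] 34.3667 [ 560.7 -255.4  130.9] [ 560.6 -255.6  130.5] [-0.2  0.2 -1. ] 39.899475694069025
template_hole_a wrist 0.64 [ 614.7 -223.3  182.2] [195.1 129.5]
template_hole_a wrist 0.62 [ 610.3 -295.3  179.9] [317.1 130.3]
peg_a wrist 0.8 [ 650.1 -221.1  141.2] [203.4 124.9]
peg_a wrist 0.62 [ 643.2 -299.8  145.2] [306.1 122.4]
peg_a wrist 0.31 [770.8  17.8   0. ] [ 49.9 129.5]
template_rim wrist 0.88 [ 496.  -252.7   86.3] [259.6 338.4]
```

View pics/w6.png

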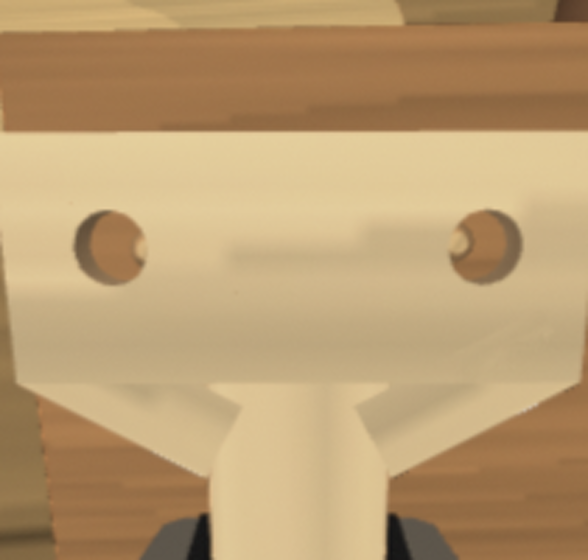

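The camera looks straight through both holes. Crop positions are left hole (110,247) with its peg edge at about (140,247), and right hole (486,246) with its peg at about (461,242). I compare those with the predicted tip projections.

Run:
```python
from h import *
import json
off=np.array(json.load(open('off.json')));o=robot.observe();T=Rn.from_rotvec(o['tcp_rot']).as_matrix()
M=o['tcp_pos']+T@off
for s in(1,-1):
    print('hole front',proj('wrist',M+38*s*LEFT+7*NP),'back',proj('wrist',M+38*s*LEFT-7*NP),
     'tip',proj('wrist',PM+38*s*LEFT+23*NP),'tip+1up',proj('wrist',PM+38*s*LEFT+23*NP+UP),'tip outer3',proj('wrist',PM+41*s*LEFT+23*NP),'shoulder outer5',proj('wrist',PM+43*s*LEFT+19*NP),'base',proj('wrist',PM+38*s*LEFT-7*NP))
im=cv2.imread('pics/x6.png')
z=lambda x,y:cv2.resize(im[y-20:y+20,x-20:x+20],(400,400),interpolation=cv2.INTER_CUBIC)
cv2.imwrite('pics/w7.png',np.hstack([z(190,128),z(324,128)]))
```

```text
hole front [190.7 129. ] back [196.  127.8] tip [201.7 126.7] tip+1up [201.6 125.2] tip outer3 [197.3 126.7] shoulder outer5 [195.7 126.4] base [208.9 125. ]
hole front [324.6 129.1] back [319.1 127.9] tip [311.9 126.8] tip+1up [312.  125.3] tip outer3 [316.3 126.8] shoulder outer5 [317.9 126.5] base [304.5 125.1]
```

View pics/w7.png

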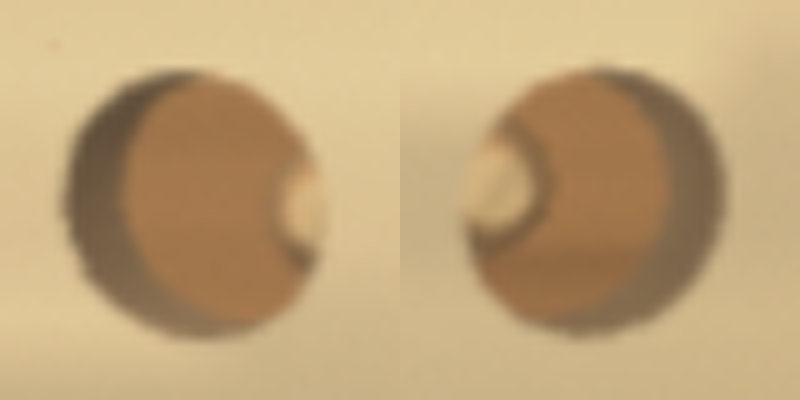

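```bash
cat >> h.py <<'E'
P0=PM-1.45*LEFT-1.0*UP
PSI=np.radians(-3.3); RZ=Rn.from_euler('z',PSI).as_matrix(); NP=RZ@N
UP=RZ@[np.cos(np.radians(40)),0,np.sin(np.radians(40))]; LEFT=RZ@[0,1.,0]
RH=rv(-NP,-LEFT)
E
python3 - <<'E'
from h import *
import json
off=np.array(json.load(open('off.json')));TH=Rn.from_rotvec(RH).as_matrix()
robot.servo_line(P0+NP*45-TH@off,feed=60,rotation=RH)
robot.servo_line(P0+NP*34-TH@off,feed=40)
o=robot.observe();print(o['joints'],o['t'],o['tcp_pos']-(P0+NP*34-TH@off),o['contact_force'])
M=o['tcp_pos']+TH@off
for s in(1,-1): print('hole front',proj('wrist',M+38*s*LEFT+7*NP),'tip',proj('wrist',P0+38*s*LEFT+23*NP))
im=viewer.read_camera('wrist');save(im,'x8.png');im=cv2.imread('pics/x8.png')
z=lambda x,y:cv2.resize(im[y-20:y+20,x-20:x+20],(400,400),interpolation=cv2.INTER_CUBIC)
cv2.imwrite('pics/w8.png',np.hstack([z(190,128),z(324,128)]))
E
```

```text
[ 1.4  0.8 -1.2  2.2  1.9  0.3 -2.7] 35.2417 [ 0.1  0.5 -0.3] [-0.7  0.2 -1.9]
hole front [190.6 129.1] tip [198.  127.4]
hole front [324.4 129.1] tip [318.6 127.4]
```

View pics/w8.png

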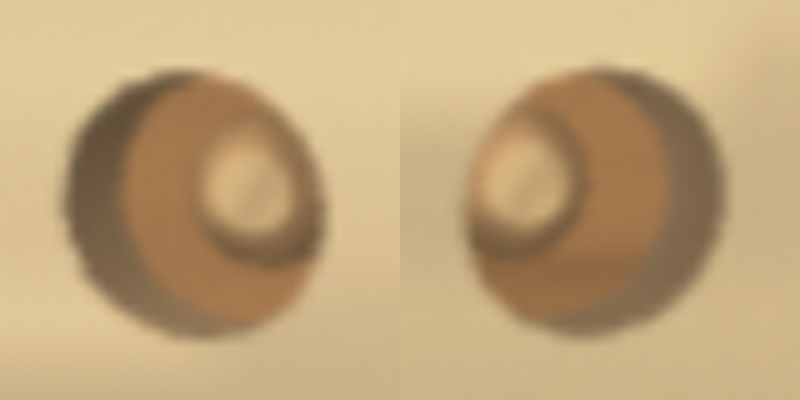

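The tips now sit within about 1 mm of the hole axes: left tip (248,192) against back circle ~(244,196), right tip (525,185) against ~(546,196). I apply a small shift and insert under force monitoring.

```bash
cat >> h.py <<'E'
P0=P0+0.7*LEFT+0.2*UP
E
python3 - <<'E'
from h import *
import json
off=np.array(json.load(open('off.json')));TH=Rn.from_rotvec(RH).as_matrix()
robot.servo_line(P0+NP*34-TH@off,feed=40)
f0=robot.observe()['contact_force']
h=34
while h>1:
    h-=3; robot.servo_line(P0+NP*h-TH@off,feed=40)
    o=robot.observe();f=TH.T@(o['contact_force']-f0)
    print(h,'tool-frame f',f,'err',TH.T@(o['tcp_pos']-(P0+NP*h-TH@off)))
    if abs(f[0])>8 or np.abs(f).max()>12: break
print(o['t'],o['grip_width']*92)
im=viewer.read_camera('wrist');save(cv2.resize(im[40:240,150:360],None,fx=2.8,fy=2.8),'w9.png')
E
```

```text
31 tool-frame f [-0.4 -0.3 -0.3] err [ 0.2 -0.   0.1]
28 tool-frame f [-0.7 -0.3  0.2] err [ 0.2 -0.1  0. ]
25 tool-frame f [ 0.2  0.2 -0.7] err [ 0.2 -0.   0.1]
22 tool-frame f [-0.1  0.3  0.7] err [ 0.2 -0.1  0. ]
19 tool-frame f [-0.5  1.  -1.3] err [ 0.1 -0.1  0.1]
16 tool-frame f [-0.6  0.3 -0.2] err [ 0.2 -0.1  0.1]
13 tool-frame f [-0.7  1.2  0. ] err [ 0.2 -0.1  0.1]
10 tool-frame f [-0.7  0.9 -0.1] err [ 0.1 -0.1  0. ]
7 tool-frame f [ 0.3 -0.1 -0.2] err [ 0.1 -0.1  0.1]
4 tool-frame f [-0.1  0.3 -0.9] err [ 0.1 -0.   0.1]
1 tool-frame f [-1.   1.2 -0.5] err [ 0.  -0.  -0.2]
38.2917 39.4094206691759
```

View pics/w9.png

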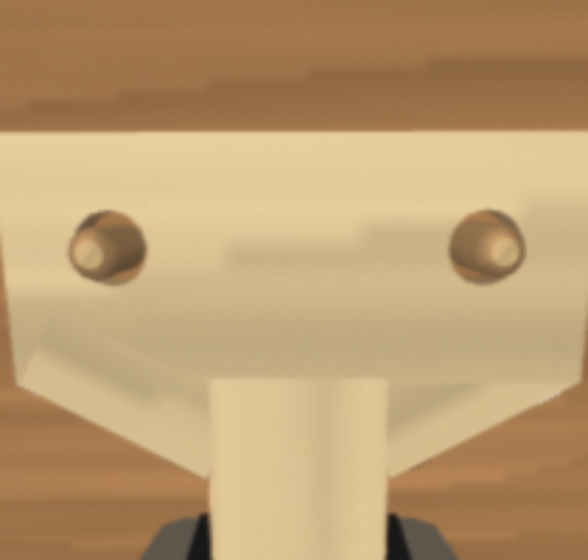

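Both pegs protrude through the holes, at (92,253) and (503,250). Next: seat, release, back off and check.

Run:
```python
from h import *
import json
off=np.array(json.load(open('off.json')));TH=Rn.from_rotvec(RH).as_matrix()
f0=robot.observe()['contact_force'];h=1
while h>-4:
    h-=1; robot.servo_line(P0+NP*h-TH@off,feed=30)
    f=TH.T@(robot.observe()['contact_force']-f0)
    if f[0]<-3: break
print(h,f)
grip(0.75); robot.hold(0.5)
robot.servo_line(P0+NP*110-TH@off,feed=120)
im=viewer.read_camera('wrist');save(im,'w10.png')
for n in ['template_hole_a','template_rim','peg_a']: pp(n,'wrist',3)
viewer.read_camera('scene')
for n in ['template_hole_a','template_rim']: pp(n,'scene',6)
o=robot.observe();print(o['t'],o['contact_force'],'pegs',P0+38*LEFT,P0-38*LEFT)
```

```text
0 [-15.1   0.2   1.4]
template_hole_a wrist 0.83 [ 647.3 -228.1  141.6] [221.6 122.3]
template_hole_a wrist 0.62 [ 641.1 -300.3  137.6] [295.2 126.6]
template_rim wrist 0.81 [ 525.6 -257.4   46.8] [258.4 263.1]
peg_a wrist 0.91 [ 647.7 -221.6  140.7] [215.3 122.9]
peg_a wrist 0.59 [ 643.1 -301.2  144.7] [297.  120.3]
template_hole_a scene 0.86 [302.8 220.4  19.6] [291.6 188.6]
template_hole_a scene 0.85 [577.  439.9  18.5] [353.7 237.7]
template_hole_a scene 0.83 [280.7 141.8  22.5] [273.  183.9]
template_hole_a scene 0.74 [ 640.  -296.3  138.1] [138.4 207.8]
template_hole_a scene 0.56 [ 643.9 -224.2  135.9] [159.1 210.5]
template_hole_a scene 0.55 [619.4 505.   24.6] [375.1 246.3]
template_rim scene 0.95 [595.8 469.7 176.3] [372.1 206. ]
template_rim scene 0.72 [290.9 185.  171.7] [285.4 154.8]
template_rim scene 0.54 [ 525.7 -252.3   42. ] [164.5 210. ]
41.1083 [ 0.4 -0.1 -0.2] pegs [ 647.  -225.1  141.8] [ 642.6 -300.9  141.8]
```

View pics/w10.png

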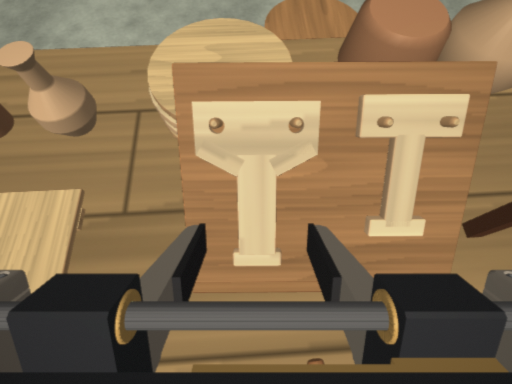

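The template hangs flat with both pegs through its holes, at (216,125) and (297,125), and the rim low at (257,260). Handing in.

Run:
```python
from h import *
robot.job_done(); print(robot.observe()['t'])
```

```text
the job is handed in; nothing more can be done
the job is handed in; nothing more can be done
```

I hung the vase template on the two empty pegs and handed the job in at about 41 s of the 64 s allowed. No verdict is reported, so this rests on my own checks.

**What I did:** I took the template by the neck from the front and lifted it straight out of the rack. I laid it flat on the ware board and let go, then re-gripped the neck from above. I lined up the holes by looking through them at the pegs with the wrist camera, lowered the template until it touched the panel, released and backed off.

**Ware board:** after release, the top camera put the neck point at (520, 55, 26), well inside the board, and the wrist picture showed it lying flat.

**Final checks:**
- **Fit:** both pegs show through the holes, and the template looks flat against the panel with its neck down the slope.
- **Holes:** the networks place them within about 6 mm of the peg seat points I worked out. That includes their roughly 4 mm error, so it supports the 7 mm limit but does not prove it tightly.
- **Rim:** it is at (526, -257, 47). By my estimate a flat template would put it at a height of about 44 mm.
- **Robot:** it stood clear, with contact force close to zero.

**Disagreements and gaps:**
- The networks put the panel's turn at about -4.5°, but the view through the holes suggested about -3.3°. I used -3.3°, and the pegs went in with no more than about 1.3 N.
- The last seating step showed a brief 15 N press on the panel, from fingertips or template.
- I never aimed at or touched the other template, pots or tools, but I did not measure them again at the end.

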